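# Shut and bolt the medicine lock drawer

### The job

Put the medicine drawer away for the night: gently push the half-open blue drawer fully shut from its front, so that the pill bottle inside stays standing, and only then push the red-tailed bolt on top of the steel cabinet fully home through the drawer's keeper. Use only the outside of the fingers: don't pinch the drawer front or the bolt, don't pick up or shift anything else, and leave the hand clear at the end.

Things in the scene. Friction and masses are not known exactly. Their poses are not given: they have to be found in the camera images.
- cab: grey steel cabinet, fixed, 300 deep (x) x 380 wide (y) x 170 mm high. Origin: at counter level, middle of its front face; its +x points from the front into the cabinet, +y along the front, z up. Its flat top is at z = 170 mm.
- drawer (a joint): the drawer's opening in m: 0 fully shut, growing as it comes out along the cabinet's -x. On ball-bearing runners: about 1.2 N of drag plus 6 N per m/s, no spring; stays where left (a hard stop at 0). Drawer, front and contents about 2 kg.
- drawer_edge (a point): middle of the top edge of the drawer's blue front, on its outer face (moves with the drawer; 18 mm before the cabinet's origin and 168 mm up when shut). The front is flat, upright, 376 wide, 114 mm high (54 to 168 mm above the counter), 18 mm thick with its inner layer. A finger pull, 100 mm wide, sticks out 14 mm at 63 to 69 mm above the counter; a lock face 4 mm at y = +110 mm.
- bolt (a joint): travel of the barrel bolt on the cabinet's top, in m: 0 drawn back, 0.045 fully home (hard stop), moving along the cabinet's +y. About 2 N of drag plus 4 N per m/s, no spring; stays where left.
- bolt_push (a point): centre of the rear (-y) face of the bolt's upright red push plate, 17 mm above the cabinet's top (moves with the bolt), 36 mm behind the cabinet's front face. The plate is 32 mm wide along x, 10 mm thick along y, from 4 to 30 mm above the top. To its -y side the top is clear for 110 mm, but for the 3 mm thick base plate. The bolt's housing, 22 mm high, is on its +y side.
- keeper_eye (a point): centre of the eye of the drawer's steel keeper, which takes the bolt (moves with the drawer; 36 mm behind the cabinet's front face and at y = +52 mm when shut). The keeper is 18 mm wide and reaches back from the front's top edge; the eye's top is 195 mm above the counter, 25 mm above the cabinet's top.
- bottle_in: amber pill bottle with a white cap standing loose in the drawer, 44 mm across, 65 mm tall, 60 g; origin at the centre of its foot, z its axis. It stands 61 mm above the counter, wholly below the drawer's top edge.
- bottle_out: amber pill bottle with a white cap on the counter, 46 mm across, 80 mm tall; origin at its foot
- mortar: white porcelain mortar, 100 mm across, 65 mm tall, with a pestle fixed in it rising to 102 mm; origin at its foot
- splitter: chrome tablet splitter, 85 x 42 x 38 mm; origin at its foot
- cup: white plastic dosing cup, 42 mm across, 32 mm tall; origin at its foot
- key: small brass cabinet key lying flat, 54 mm long, 4 mm thick; origin at its underside
- carton: white and green medicine carton lying on the cabinet's top behind the bolt, its middle at least 140 mm behind the front face, 50 x 90 x 40 mm; origin at its underside
Mind the look-alikes: they are no part of the job. Leave any pink look-alike of the bottle_in alone.

How it is judged:
By the outcome, as a careful person would: the job done as asked, in the order asked, and still so for the second after the job is handed in, with the robot touching nothing.
It also fails if it takes over 45 s, if anything falls off the work surface, if the arm or the gripper's body presses on something with over 40 N, if the wrist force passes 120 N, or if a joint passes its speed limit or range.

### The arm

A 6-joint arm with a two-finger parallel gripper is mounted at the origin on the work surface. World frame = base frame: x ahead of the robot, y to its left, z up, the work surface at z = 0. Lengths are in m, angles in rad, forces in N, time in s.
With the tool pointing down it reaches from about 0.25 to 0.725 m from the base axis. Payload 9.7 kg.
Tool frame: the origin (TCP) lies between the finger pads; the fingertips stand 25 mm ahead of it and the grasp point (between the pads) lies 6 mm ahead of it; z points along the fingers, y is the direction in which the jaws open and shut (so a half turn about z gives the same grasp; the last joint's range is limited). The gripper opens to 85 mm and grips with 20 to 120 N. Pads are 22 mm wide; open, the fingers measure 114 mm over their backs; the gripper's body (76 mm by 85 mm) begins 54 mm behind the grasp point. The pads swing forward as they close: fully open they stand 13 mm farther back than shut.
Start: joints at [-1.129, 0.087, 0.176, 1.66, 0, 1.571], TCP at [0.235, -0.497, 0.256] pointing down, gripper open.
Joint ranges: [-3.13, 3.13], [-0.85, 1.81], [-1.15, 1.24], [-2.2, 2.28], [-1.44, 1.52], [-3.14, 3.14]. Speed limits (rad/s): [2.22, 2.22, 2.57, 3.14, 3.14, 3.14].

### API

Orientations are given as a 3x3 rotation matrix whose columns are the frame's x, y, z axes.
In Python, from cell import bot gives the robot as it stands. The module is installed in compiled form; this text tells all that it offers.
- The arm moves only by the shell command python3 -m handwheel 'ROWS' [FORCE]. ROWS is JSON, a list of rows, each a list of 3 entries, a list of its own where there are three numbers: the shift along the tool's x, y, z in cm, then the turn, a rotation vector about the tool's x, y, z in degrees, then the finger opening in cm, from 0 to 8.54. A call has 1 to 5 rows; each row shifts and turns the pose as measured when the row begins, along the tool's axes as they then stand; what a row does not reach is not made up. A row lasts 1/10 s, in which the tool goes at most 50 mm and 8.59 degrees, less where a joint would pass 70% of its speed; a pose out of reach is approached as far as the arm can. A call is refused whole if a number of a shift passes 5 or a number of a turn 8.59, either way. A call with a gripper value outside its range is refused whole. The fingers move at their own pace and stop on an object; FORCE is the grip in N (left out, the last holds). Time passes only in rows, so rows that do not move let the fingers close. It gives the time, the measured TCP pose, the force and the opening at its end, in the units of the state.
- bot.observe(): the state, without advancing time (a new reading comes with each control period).
- bot.grab_frame(name): name is "scene" or "side" or "wrist"; returns a dict with "image" (420x560x3 uint8, red, green, blue), "fx", "fy", "cx", "cy" (pixels), "eye" and "attitude" of the camera in the world. Camera axes: x right, y up, looking along -z (the intrinsics and any distortion apply to the point x, -y, -z); pixel columns grow to the right and rows downward; lengths in m; the calibration is good to about 2 mm. A picture is of the moment at which its call begins. There is no depth.
- bot.hand_in(): hands the job in, once; it reports no verdict.
Trained networks look in the newest picture that a camera, given by its name, has taken for a name from the list of things; names that differ only in an ending like _2 or _b are one class to them, and where a whole thing is asked for, a point or a joint stands for the part that bears it (a point fixed in the world has none). Each returns a list of dicts, best first, with "conf" (0 to 1); they miss things now and then, are a little off and sometimes report something else, mostly with a low value. They report only what shows in the picture. A call takes as long as a camera call. They do not tell look-alikes from the thing itself.
- bot.search_frame(target, camera): "extent" ([left, top, right, bottom] in pixels, round what is visible of it).
The state is a dict: "time_s": time; "joint_pos": joint angles; "qvel": joint speeds; "joint_torque": joint torques, N m; "tcp_pos": TCP position; "tcp_rot": TCP orientation; "wrist_force": force on the tool from outside, world axes, zero at the start; "torque": the same for the moment, N m; "finger_gap": opening from 0.0 (shut) to 1.0 (fully open).
Only numpy, scipy, OpenCV 4.12 (cv2) and the standard library are available. Lean on these libraries where they do the work, as an engineer would, in place of code of your own. Each camera call takes 0.05 s, during which the arm holds its last target. There are 200 camera calls.

## Working session

There is one attempt and no reset: what is moved stays moved. The work goes in short steps, Python scripts to look and compute and a shell command to move; the robot and the scene stay as the last step left them, time stands still between calls to the robot, and variables do not carry over. Pictures are saved under pics/ and viewed, about 8 in all and at most 12, crops included, and the job is handed in when it is done.

```bash
mkdir -p pics
cat > h.py <<'E'
import numpy as np, cv2
from cell import bot
def grab(n,fn=None):
    f=bot.grab_frame(n)
    if fn: cv2.imwrite('pics/'+fn,cv2.cvtColor(f['image'],cv2.COLOR_RGB2BGR))
    return f
def proj(f,p):
    q=np.array(f['attitude']).T@(np.array(p,float)-np.array(f['eye']))
    return f['cx']+f['fx']*q[0]/-q[2], f['cy']-f['fy']*q[1]/-q[2]
def ray(f,u,v):
    d=np.array([(u-f['cx'])/f['fx'],-(v-f['cy'])/f['fy'],-1]); return np.array(f['eye']),np.array(f['attitude'])@d
def atz(f,u,v,z):
    e,d=ray(f,u,v); return e+d*(z-e[2])/d[2]
E
python3 - <<'E'
from h import *
for n in ("scene","side"):
    f=grab(n,n+'1.png'); print(n,{k:np.round(v,4).tolist() if not isinstance(v,str) else v for k,v in f.items() if k!='image'})
    for t in ("drawer_edge","bolt_push","keeper_eye","bottle_in","cab","bottle_out","carton","mortar"):
        print(t,[(round(d['conf'],2),np.round(d['extent']).tolist()) for d in bot.search_frame(t,n)][:3])
s=bot.observe(); print(s['time_s'],s['tcp_pos'],np.round(s['tcp_rot'],3).tolist(),s['finger_gap'])
im=np.hstack([cv2.imread('pics/scene1.png'),cv2.imread('pics/side1.png')])
E
```

```text
scene {'fx': 429.5196, 'fy': 429.5196, 'cx': 279.8891, 'cy': 203.7179, 'eye': [0.7331, 0.6111, 0.9843], 'attitude': [[-0.9752, -0.1778, 0.1317], [0.2213, -0.7873, 0.5755], [0.0014, 0.5904, 0.8071]]}
drawer_edge [(0.83, [264.0, 157.0, 312.0, 316.0])]
bolt_push [(0.63, [240.0, 191.0, 255.0, 236.0])]
keeper_eye [(0.95, [263.0, 161.0, 312.0, 317.0])]
bottle_in [(0.85, [309.0, 175.0, 327.0, 204.0]), (0.68, [268.0, 229.0, 284.0, 258.0]), (0.57, [330.0, 211.0, 348.0, 236.0])]
cab [(0.62, [121.0, 160.0, 316.0, 336.0])]
bottle_out [(0.68, [328.0, 136.0, 344.0, 170.0])]
carton [(0.6, [175.0, 239.0, 212.0, 287.0])]
mortar [(0.61, [361.0, 243.0, 403.0, 284.0]), (0.32, [123.0, 160.0, 316.0, 336.0])]
side {'fx': 523.2896, 'fy': 523.2896, 'cx': 283.3059, 'cy': 212.6471, 'eye': [-0.0915, 0.6366, 1.0383], 'attitude': [[-0.6777, 0.5094, -0.5302], [-0.7352, -0.4598, 0.498], [0.0099, 0.7274, 0.6862]]}
drawer_edge [(0.76, [183.0, 193.0, 331.0, 301.0])]
bolt_push [(0.71, [157.0, 172.0, 199.0, 205.0]), (0.69, [226.0, 182.0, 268.0, 208.0])]
keeper_eye [(0.89, [183.0, 193.0, 332.0, 301.0])]
bottle_in [(0.86, [334.0, 244.0, 350.0, 271.0]), (0.77, [305.0, 272.0, 325.0, 303.0])]
cab [(0.87, [127.0, 129.0, 334.0, 303.0]), (0.62, [224.0, 185.0, 263.0, 211.0])]
bottle_out [(0.77, [386.0, 237.0, 407.0, 270.0])]
carton [(0.97, [156.0, 169.0, 200.0, 208.0])]
mortar [(0.73, [269.0, 298.0, 311.0, 360.0]), (0.67, [237.0, 228.0, 254.0, 243.0])]
0.9 [ 0.23516451 -0.49717261  0.2562928 ] [[0.904, 0.428, 0.0], [0.428, -0.904, 0.0], [0.0, -0.0, -1.0]] 1.000462347117812
```

View pics/scene1.png

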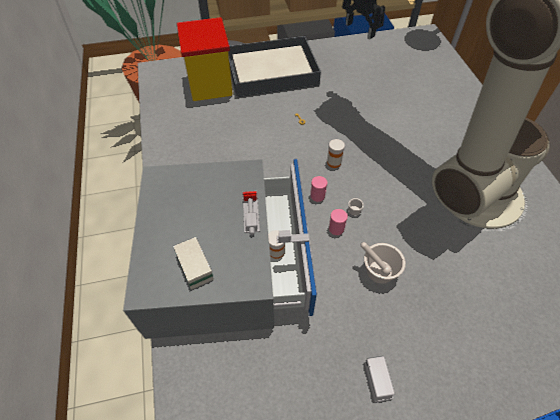

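View pics/side1.png

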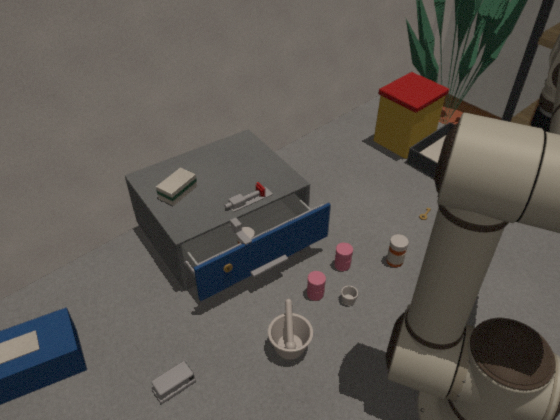

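Run:
```python
from h import *
for n,crop,k in (("scene",(120,140,420,345),2.6),("side",(120,120,420,345),2.6)):
    f=grab(n,n+'2.png'); im=cv2.imread('pics/'+n+'2.png'); a,b,c,d=crop
    cv2.imwrite('pics/'+n+'2c.png',cv2.resize(im[b:d,a:c],None,fx=k,fy=k,interpolation=cv2.INTER_CUBIC))
    P={"scene":[(265,160,.17,'cabfront -y'),(273,303,.17,'cabfront +y'),(295,160,.168,'drw -y'),(314,312,.168,'drw +y'),(250,197,.187,'bolt'),(318,185,.03,'pinkA'),(338,222,.03,'pinkB'),(355,208,.016,'cup'),(335,155,.04,'bo'),(383,262,.03,'mortar')],
       "side":[(307,186,.17,'cabfront -y'),(184,244,.17,'+y'),(331,207,.168,'drw -y'),(197,263,.168,'drw+y'),(261,190,.187,'bolt'),(344,257,.03,'pinkA'),(316,286,.03,'pinkB'),(349,296,.016,'cup'),(397,250,.04,'bo'),(290,338,.03,'mortar')]}[n]
    for u,v,z,l in P: print(n,l,np.round(atz(f,u,v,z),3))
```

```text
scene cabfront -y [ 0.607 -0.112  0.17 ]
scene cabfront +y [0.668 0.268 0.17 ]
scene drw -y [ 0.532 -0.097  0.168]
scene drw +y [0.593 0.304 0.168]
scene bolt [0.667 0.008 0.187]
scene pinkA [ 0.457 -0.11   0.03 ]
scene pinkB [0.439 0.024 0.03 ]
scene cup [ 0.375 -0.019  0.016]
scene bo [ 0.38  -0.201  0.04 ]
scene mortar [0.365 0.164 0.03 ]
side cabfront -y [ 0.612 -0.106  0.17 ]
side +y [0.654 0.244 0.17 ]
side drw -y [ 0.517 -0.096  0.168]
side drw+y [0.59  0.255 0.168]
side bolt [0.664 0.004 0.187]
side pinkA [ 0.46  -0.098  0.03 ]
side pinkB [0.442 0.023 0.03 ]
side cup [ 0.373 -0.023  0.016]
side bo [ 0.379 -0.211  0.04 ]
side mortar [0.377 0.171 0.03 ]
```

View pics/scene2c.png

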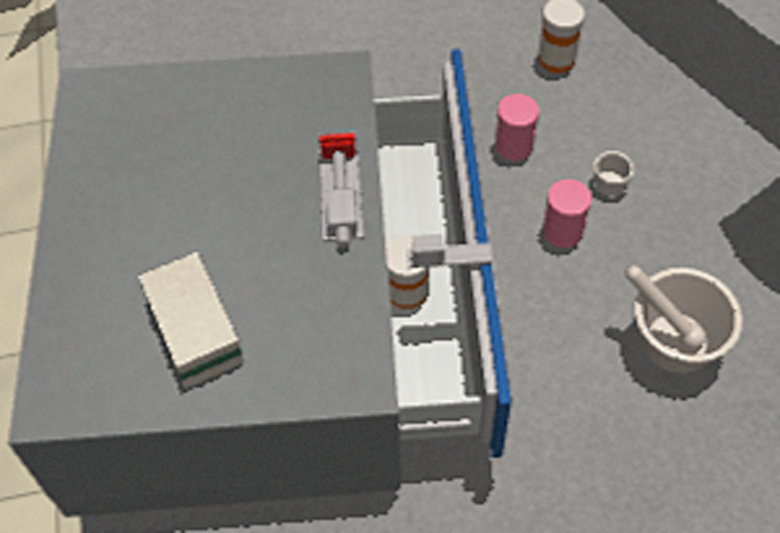

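View pics/side2c.png

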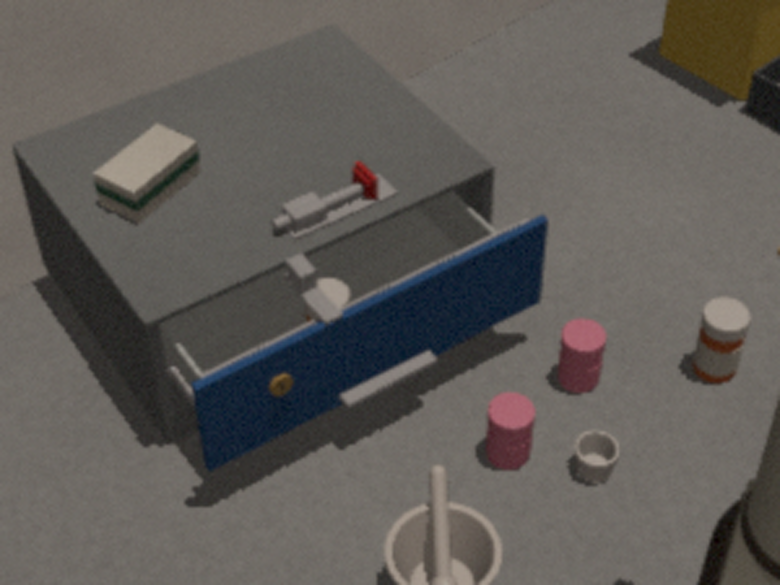

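Run:
```python
from h import *
from scipy.optimize import least_squares
S=grab("scene");D=grab("side")
# obs: (frame, px, local point, moves with drawer, moves with bolt)
O=[(D,(330,204.2),(-.018,-.188,.168),1),(D,(195.4,268.5),(-.018,.188,.168),1),(D,(309.2,185.4),(0,-.19,.17),0),(D,(179.6,243),(0,.19,.17),0),
(S,(262.7,160),(0,-.19,.17),0),(S,(272.7,298.5),(0,.19,.17),0),(S,(295.8,159.2),(-.018,-.188,.168),1),(S,(313.8,294.6),(-.018,.188,.168),1)]
def W(p,l,k):
    c,s=np.cos(p[2]),np.sin(p[2]); x=l[0]-k*p[3]; return np.array([p[0]+c*x-s*l[1],p[1]+s*x+c*l[1],l[2]])
def res(p): return np.ravel([np.array(proj(f,W(p,l,k)))-u for f,u,l,k in O])
r=least_squares(res,[.63,.08,-.17,.07],loss='soft_l1'); p=r.x; print(p,np.round(res(p).reshape(-1,2),1).tolist())
np.save('cab.npy',p)
R=np.array([[np.cos(p[2]),-np.sin(p[2])],[np.sin(p[2]),np.cos(p[2])]])
def loc(f,u,v,z): return np.round(R.T@(atz(f,u,v,z)[:2]-p[:2]),3)
# red plate pts: top edge rear
for n,f in (('S',S),('D',D)):
    im=f['image'].astype(int); m=(im[...,0]>120)&(im[...,1]<60)&(im[...,2]<60)
    ys,xs=np.nonzero(m); k=(ys>150)&(ys<230)&(xs<300)&(xs>200); print(n,xs[k].min(),xs[k].max(),ys[k].min(),ys[k].max(), 'loc top', loc(f,xs[k].mean(),ys[k].mean(),.187))
print('scene plate rear top edge',loc(S,243,191.5,.2),loc(S,256,191.5,.2))
for l,a,b in (('pinkA',(318,185),(344,257)),('pinkB',(338,222),(316,286)),('cup',(355,208),(349,296)),('mort',(383,262),(290,338)),('bo',(335,155),(397,250))): print(l,loc(S,*a,.03),loc(D,*b,.03))
print('keeper eye drawer S',loc(S,283,236,.195),'drawer front mid',W(p,(-.018,0,.168),1),'shut',W(p,(-.018,0,.168),0))
```

```text
[ 0.63931419  0.07058277 -0.1453934   0.06736413] [[0.1, -0.7], [-1.7, -0.3], [1.0, -1.3], [-4.2, 1.1], [-0.1, -1.3], [0.0, -0.1], [0.2, -1.2], [0.6, 0.2]]
S 243 255 192 196 loc top [ 0.037 -0.068]
D 257 263 182 188 loc top [ 0.052 -0.071]
scene plate rear top edge [ 0.051 -0.065] [ 0.021 -0.063]
pinkA [-0.154 -0.205] [-0.153 -0.193]
pinkB [-0.191 -0.075] [-0.189 -0.076]
cup [-0.245 -0.117] [-0.257 -0.124]
mort [-0.285  0.053] [-0.274  0.061]
bo [-0.22  -0.315] [-0.211 -0.324]
keeper eye drawer S [-0.031  0.059] drawer front mid [0.55485074 0.08295047 0.168     ] shut [0.62150411 0.07319064 0.168     ]
```

The camera pictures show the cabinet with its front facing the robot. The drawer is about 67 mm open, with the amber bottle inside near scene pixel (276,240). The bolt's red plate is at (250,194). The two pink look-alikes, at scene (318,188) and (338,222), stand on the counter and will be left alone. Next I close the fingers, turn the tool to line up with the cabinet, and move to a point in front of the drawer.

```bash
python3 -m handwheel '[[[3.9,-3.2,0],[0,0,8.4],0],[[3.4,-3.7,0],[0,0,8.4],0],[[2.8,-4.1,0],[0,0,8.4],0],[[2.2,-4.5,0],[0,0,8.4],0],[[1.5,-4.8,0],[0,0,0],0]]' 20
python3 -m handwheel '[[[1.5,-4.8,0],[0,0,0],0],[[1.5,-4.8,0],[0,0,0],0],[[1.5,-4.8,0],[0,0,0],0],[[1.5,-4.8,0],[0,0,0],0],[[0,0,0],[0,0,0],0]]'
cat >> h.py <<'E'
def st():
    p=np.load('cab.npy'); c,s_=np.cos(p[2]),np.sin(p[2]); R=np.array([[c,-s_],[s_,c]]); s=bot.observe()
    T=np.array(s['tcp_rot']); print('t',round(s['time_s'],2),'loc',np.round(R.T@(np.array(s['tcp_pos'])[:2]-p[:2]),4),'z',round(s['tcp_pos'][2],4),'toolyaw-cab deg',round(np.degrees(np.arctan2(T[1,0],T[0,0])-p[2]),2),'tilt',np.round(T[:2,2],3),'F loc',np.round(R.T@np.array(s['wrist_force'])[:2],2),round(s['wrist_force'][2],2),'gap',round(s['finger_gap'],3))
E
python3 -c "from h import *; st()"
```

```text
time_s: 1.6
tcp_pos: [0.3361, -0.2828, 0.2543]
tcp_rot: [[0.992, -0.128, -0.001], [-0.128, -0.992, 0.001], [-0.001, -0.001, -1.0]]
wrist_force: [0.8, -0.2, 0.1]
finger_gap: 0.141
time_s: 2.1
tcp_pos: [0.42, -0.0954, 0.2553]
tcp_rot: [[0.992, -0.124, 0.003], [-0.124, -0.992, 0.001], [0.003, -0.001, -1.0]]
wrist_force: [0.1, -0.7, 0.0]
finger_gap: 0.0
t 2.1 loc [-0.193 -0.196] z 0.2553 toolyaw-cab deg 1.22 tilt [0.003 0.001] F loc [ 0.18 -0.65] 0.02 gap 0.0
```

```bash
python3 -m handwheel '[[[1.4,-4.5,0],[0,0,1.2],0],[[1.4,-4.5,0],[0,0,0],0],[[1.4,-4.5,0],[0,0,0],0],[[1.4,-4.5,0],[0,0,0],0],[[1,-1.6,0],[0,0,0],0]]'
python3 -m handwheel '[[[0,0,3],[0,0,0],0],[[0,0,3],[0,0,0],0],[[0,0,3],[0,0,0],0],[[0,0,0],[0,0,0],0]]' >/dev/null
python3 - <<'E'
from h import *
st(); s=bot.observe(); ims=[]
for n,(a,b,w,h) in (("scene",(220,120,160,160)),("side",(180,100,160,160))):
    f=grab(n); im=f['image'][...,::-1].copy()
    for z in (0.025,0.038):
        u,v=proj(f,np.array(s['tcp_pos'])+np.array(s['tcp_rot'])[:,2]*z); cv2.circle(im,(int(round(u)),int(round(v))),1,(0,255,0) if z<.03 else (0,255,255),-1); print(n,z,u,v)
    ims.append(cv2.resize(im[b:b+h,a:a+w],(400,400),interpolation=cv2.INTER_CUBIC))
cv2.imwrite('pics/appr.png',np.hstack(ims))
E
```

```text
time_s: 2.6
tcp_pos: [0.5001, 0.0066, 0.2606]
tcp_rot: [[1.0, -0.02, 0.005], [-0.02, -0.998, 0.066], [0.004, -0.067, -0.998]]
wrist_force: [-1.1, -0.8, -1.1]
finger_gap: 0.001
t 3.0 loc [-0.1265 -0.0821] z 0.1686 toolyaw-cab deg 7.33 tilt [0.007 0.067] F loc [-0.22 -0.56] 0.62 gap -0.002
scene 0.025 316.8125528325018 196.2003224190316
scene 0.038 316.5043523963219 199.64056235031453
side 0.025 304.3166955543006 237.83812295082873
side 0.038 303.82807957976246 241.76621913613872
```

View pics/appr.png

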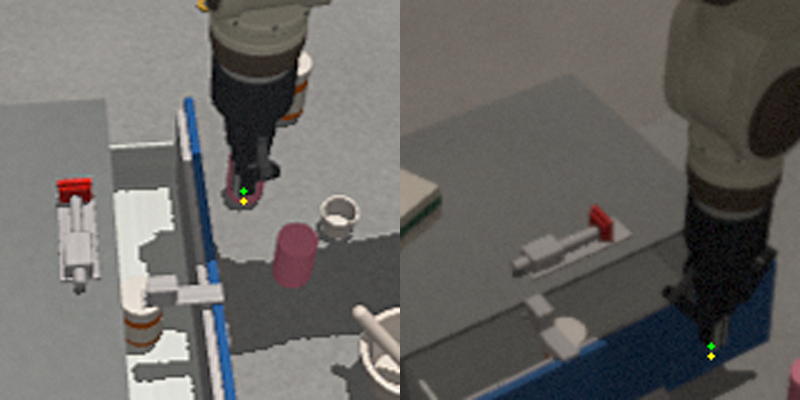

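The view from both cameras puts the fingertips about at the 25 mm mark, as specified. The tool's yaw and tilt have drifted, so I check the joints for a limit.

```bash
python3 -c "
from h import *
print(np.round(bot.observe()['joint_pos'],3))"; python3 -m handwheel '[[[0,0,0],[0,0,7.3],0],[[0,0,0],[3.8,0,0],0]]'; python3 -c "
from h import *
st();print(np.round(bot.observe()['joint_pos'],3))"
```

```text
[-0.019 -0.05  -0.125  1.485  0.067  3.14 ]
time_s: 3.3
tcp_pos: [0.5017, -0.0258, 0.1773]
tcp_rot: [[0.995, -0.096, 0.022], [-0.098, -0.983, 0.158], [0.007, -0.159, -0.987]]
wrist_force: [0.2, 0.8, -0.4]
finger_gap: 0.0
t 3.3 loc [-0.1221 -0.1153] z 0.1773 toolyaw-cab deg 2.7 tilt [0.022 0.158] F loc [0.1  0.85] -0.41 gap 0.0
[-0.134 -0.047 -0.119  1.498  0.16   3.105]
```

Joint 6 is at its limit. A quarter turn the other way puts it mid-range and still presents the outside of the fingers to the drawer.

```bash
python3 -m handwheel '[[[-1,0,0],[0,0,-8.5],0],[[0,0,0],[0,0,-8.5],0],[[0,0,0],[0,0,-8.5],0],[[0,0,0],[0,0,-8.5],0],[[0,0,0],[0,0,-8.5],0]]' >/dev/null
python3 -m handwheel '[[[0,0,0],[0,0,-8.5],0],[[0,0,0],[0,0,-8.5],0],[[0,0,0],[0,0,-8.5],0],[[0,0,0],[0,0,-8.5],0],[[0,0,0],[0,0,-8.5],0]]'
python3 -c "
from h import *
st();print(np.round(bot.observe()['joint_pos'],3))"
```

```text
time_s: 4.3
tcp_pos: [0.4981, -0.0322, 0.2033]
tcp_rot: [[0.164, 0.985, 0.054], [0.973, -0.171, 0.153], [0.16, 0.027, -0.987]]
wrist_force: [-0.2, 0.1, -0.5]
finger_gap: 0.0
t 4.3 loc [-0.1248 -0.1221] z 0.2033 toolyaw-cab deg 88.74 tilt [0.054 0.153] F loc [-0.19  0.06] -0.55 gap 0.0
[-0.148 -0.082 -0.102  1.519  0.16   1.595]
```

```bash
python3 -m handwheel '[[[0,0,0],[0.8,-4.6,-0.6],0],[[0,0,0],[0.8,-4.6,-0.6],0],[[4,-0.2,0],[0,0,0],0],[[4,-0.2,0],[0,0,0],0],[[3,0,0],[0,0,0],0]]' >/dev/null; python3 -m handwheel '[[[0,0,0],[0,0,0],0]]'
python3 -c "
from h import *
st();print(np.round(bot.observe()['joint_pos'],3))"
```

```text
time_s: 4.9
tcp_pos: [0.5145, 0.0773, 0.2186]
tcp_rot: [[0.148, 0.989, 0.019], [0.989, -0.148, -0.007], [-0.004, 0.02, -1.0]]
wrist_force: [-0.1, 0.3, -0.3]
finger_gap: -0.0
t 4.9 loc [-0.1245 -0.0114] z 0.2186 toolyaw-cab deg 89.82 tilt [ 0.019 -0.007] F loc [-0.17  0.32] -0.26 gap -0.0
[ 0.154 -0.013 -0.     1.565 -0.01   1.874]
```

```bash
python3 -m handwheel '[[[1,0,1.5],[1.1,0.2,0],0],[[0,0,2],[0,0,0],0],[[0,0,2],[0,0,0],0],[[0,0,0],[0,0,0],0]]'
python3 -c "
from h import *
st()"
```

```text
time_s: 5.3
tcp_pos: [0.5185, 0.0868, 0.1653]
tcp_rot: [[0.15, 0.989, 0.005], [0.989, -0.15, 0.001], [0.002, 0.005, -1.0]]
wrist_force: [-0.5, -0.3, -0.5]
finger_gap: 0.005
t 5.3 loc [-0.1219 -0.0014] z 0.1653 toolyaw-cab deg 89.73 tilt [0.005 0.001] F loc [-0.47 -0.4 ] -0.47 gap 0.005
```

```bash
python3 -m handwheel '[[[0,0.5,0],[0,0,0],0],[[0,0.5,0],[0,0,0],0],[[0,0.4,0],[0,0,0],0],[[0,0.3,0],[0,0,0],0],[[0,0.3,0],[0,0,0],0]]' >/dev/null
python3 -c "
from h import *
st()"
python3 -m handwheel '[[[0,0.3,0],[0,0,0],0],[[0,0.3,0],[0,0,0],0],[[0,0.3,0],[0,0,0],0],[[0,0.3,0],[0,0,0],0],[[0,0.3,0],[0,0,0],0]]' >/dev/null
python3 -c "
from h import *
st()"
```

```text
t 5.8 loc [-0.099  -0.0027] z 0.1686 toolyaw-cab deg 89.58 tilt [0.007 0.002] F loc [-0.9  -0.28] -0.8 gap 0.003
t 6.3 loc [-0.083  -0.0027] z 0.1688 toolyaw-cab deg 89.6 tilt [0.006 0.002] F loc [-1.71  0.75] -0.88 gap 0.006
```

```bash
for i in 1 2; do python3 -m handwheel '[[[0,0.35,0],[0,0,0],0],[[0,0.35,0],[0,0,0],0],[[0,0.35,0],[0,0,0],0],[[0,0.35,0],[0,0,0],0],[[0,0.35,0],[0,0,0],0]]' >/dev/null
python3 -c "
from h import *
st()"; done; python3 -c "
from h import *
f=grab('scene');im=f['image'][140:345,120:420,::-1];a=cv2.resize(im,None,fx=2.6,fy=2.6,interpolation=cv2.INTER_CUBIC);cv2.imwrite('pics/mid.png',a)"
```

```text
t 6.8 loc [-0.064  -0.0026] z 0.1688 toolyaw-cab deg 89.62 tilt [0.006 0.002] F loc [-1.38  1.06] -0.55 gap 0.002
t 7.3 loc [-0.0449 -0.0027] z 0.1689 toolyaw-cab deg 89.62 tilt [0.006 0.002] F loc [-1.32  0.18] -0.34 gap -0.001
```

View pics/mid.png

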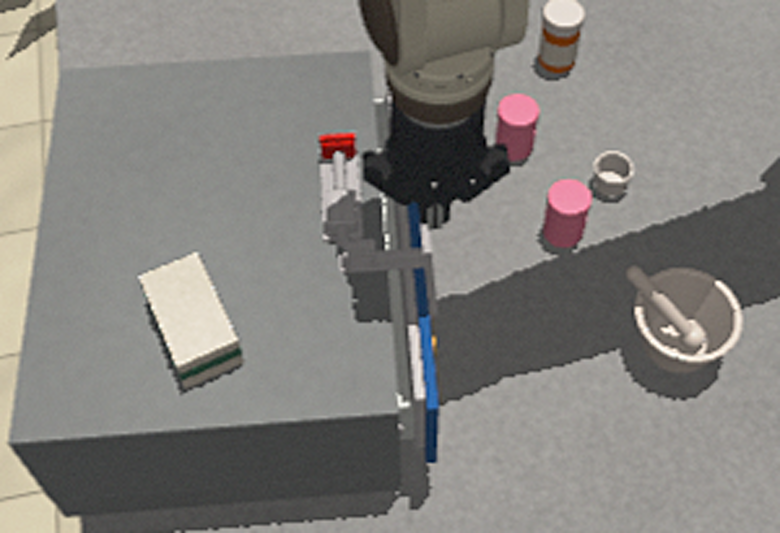

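Most of the opening is gone, and the keeper is passing over the cabinet top beside the bolt. One knuckle of the gripper, near crop (372,165), overhangs the bolt, so I check its height before going on.

```bash
python3 -c "
from h import *
f=grab('scene');p=np.load('cab.npy');c,s=np.cos(p[2]),np.sin(p[2])
for x in (0,.01,.02):
  for z in (.19,.21,.23):
    u,v=proj(f,(p[0]+c*x,p[1]+s*x,z)); print(x,z,round((u-120)*2.6),round((v-140)*2.6))
st()"
```

```text
0 0.19 382 197
0 0.21 381 183
0 0.23 381 169
0.01 0.19 370 197
0.01 0.21 370 184
0.01 0.23 369 170
0.02 0.19 359 198
0.02 0.21 358 185
0.02 0.23 357 171
t 7.4 loc [-0.0446 -0.0028] z 0.1689 toolyaw-cab deg 89.61 tilt [0.007 0.002] F loc [-1.52 -0.74] 0.86 gap 0.004
```

The knuckle's lowest point is at about z = 0.217, which clears the bolt's 0.200. I carry on slowly to the stop.

```bash
for i in 1 ; do python3 -m handwheel '[[[0,0.3,0],[0,0,0],0],[[0,0.3,0],[0,0,0],0],[[0,0.25,0],[0,0,0],0],[[0,0.25,0],[0,0,0],0],[[0,0.2,0],[0,0,0],0]]' >/dev/null
python3 -c "
from h import *
st()"; python3 -m handwheel '[[[0,0.2,0],[0,0,0],0],[[0,0.2,0],[0,0,0],0],[[0,0.2,0],[0,0,0],0]]' >/dev/null
python3 -c "
from h import *
st()"; done
```

```text
t 7.9 loc [-0.0311 -0.0029] z 0.1691 toolyaw-cab deg 89.61 tilt [0.006 0.002] F loc [-11.     1.16] 1.73 gap 0.004
t 8.2 loc [-0.031  -0.0029] z 0.1692 toolyaw-cab deg 89.69 tilt [-0.007  0.004] F loc [-13.32   0.24] 4.56 gap -0.001
```

The drawer stopped dead at the predicted position with a reaction of 11–13 N, so it is on its stop. I back off, rise, and move over behind the bolt.

```bash
python3 -m handwheel '[[[0,-0.8,0],[0,0,0],0],[[0,-1,0],[0,0,0],0],[[0,0,-3.5],[0,0,0],0],[[0,0,-3.5],[0,0,0],0],[[-3,0,0],[0,0,0],0]]' >/dev/null
python3 -m handwheel '[[[-4,0,0],[0,0,0],0],[[-4,0,0],[0,0,0],0],[[0,4.5,0],[0,0,0],0],[[0,4,0],[0,0,0],0],[[0,0,0],[0,0,0],0]]' >/dev/null
python3 - <<'E'
from h import *
st()
f=grab('scene');a=cv2.resize(f['image'][150:270,215:335,::-1],(400,400),interpolation=cv2.INTER_CUBIC)
w=grab('wrist')['image'][...,::-1]; cv2.imwrite('pics/bolt.png',np.hstack([a,cv2.resize(w,(400,400))]))
E
```

```text
t 9.2 loc [ 0.032  -0.1182] z 0.2393 toolyaw-cab deg 89.73 tilt [-0.007  0.001] F loc [-0.33  0.45] -1.34 gap -0.002
```

View pics/bolt.png

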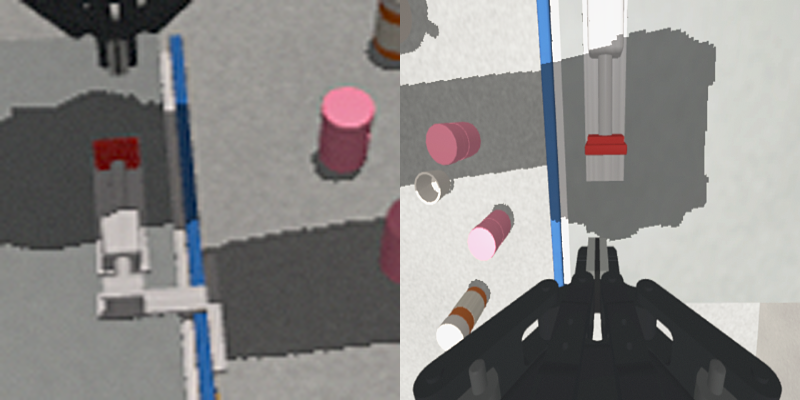

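The fingers are lined up behind the red plate, and the keeper lines up with the bolt. I descend and, at the same time, check numerically how far shut the drawer front is.

```bash
python3 -m handwheel '[[[0,0.4,1.5],[-0.4,0,0],0],[[0,0,1.5],[0,0,0],0],[[0,0,0.6],[0,0,0],0],[[0,0,0],[0,0,0],0]]' >/dev/null
python3 - <<'E'
from h import *
st()
f=grab('scene');p=np.load('cab.npy');c,s=np.cos(p[2]),np.sin(p[2]);im=f['image'].astype(int)
for y in (-.1,.1,.15):
    W=lambda x:(p[0]+c*x-s*y,p[1]+s*x+c*y,.168)
    row=round(proj(f,W(-.018))[1]); b=[u for u in range(250,330) if im[row,u,2]-im[row,u,0]>50]
    print(y,row,'shut edge u',[round(proj(f,W(-.018-o))[0],1) for o in (0,.01)],'cab edge',round(proj(f,W(0))[0],1),'blue',b)
E
```

```text
t 9.7 loc [ 0.0309 -0.1166] z 0.2094 toolyaw-cab deg 89.85 tilt [ 0.007 -0.001] F loc [-0.29  0.65] -0.17 gap -0.003
-0.1 186 shut edge u [np.float64(272.0), np.float64(276.1)] cab edge 264.6 blue [269, 270]
0.1 259 shut edge u [np.float64(278.2), np.float64(282.9)] cab edge 269.9 blue [274, 275, 276, 277]
0.15 280 shut edge u [np.float64(280.1), np.float64(284.8)] cab edge 271.4 blue [276, 277, 278, 279]
```

The drawer reads as shut within a pixel (about 2 mm). Now I push the bolt.

```bash
python3 -m handwheel '[[[0,0.5,0.5],[0.4,0,0],0],[[0.8,0,0],[0,0,0],0],[[0.8,0,0],[0,0,0],0],[[0.7,0,0],[0,0,0],0],[[0.5,0,0],[0,0,0],0]]' >/dev/null
python3 -c "
from h import *
st()"
for i in 1 2; do python3 -m handwheel '[[[0.5,0,0],[0,0,0],0],[[0.5,0,0],[0,0,0],0],[[0.5,0,0],[0,0,0],0],[[0.5,0,0],[0,0,0],0],[[0.5,0,0],[0,0,0],0]]' >/dev/null
python3 -c "
from h import *
st()"; done
```

```text
t 10.25 loc [ 0.0368 -0.0862] z 0.2079 toolyaw-cab deg 89.84 tilt [ 0.005 -0.   ] F loc [-0.95  0.2 ] 1.62 gap 0.002
t 10.75 loc [ 0.0368 -0.0593] z 0.208 toolyaw-cab deg 89.85 tilt [ 0.004 -0.002] F loc [-0.9  -2.11] 0.21 gap 0.002
t 11.25 loc [ 0.0366 -0.0392] z 0.2082 toolyaw-cab deg 89.57 tilt [ 0.002 -0.016] F loc [ -2.88 -40.5 ] 3.73 gap 0.001
```

It hit something firm at about the predicted end of travel. I back off and look.

```bash
python3 -m handwheel '[[[-1,0,0],[0,0,0],0],[[-2,0,0],[0,0,0],0],[[-3,0,0],[0,0,0],0],[[0,0,-4],[0,0,0],0],[[-3,0,-4],[0,0,0],0]]' >/dev/null
python3 -m handwheel '[[[-5,0,0],[0,0,0],0],[[-5,0,0],[0,0,0],0],[[0,0,0],[0,0,0],0]]' >/dev/null
python3 - <<'E'
from h import *
st()
p=np.load('cab.npy');c,s=np.cos(p[2]),np.sin(p[2]);ims=[]
for n,(a,b) in (('scene',(215,150)),('side',(190,150))):
    f=grab(n,n+'9.png');im=f['image'].astype(int); m=(im[...,0]>90)&(im[...,1]<50)&(im[...,2]<50)
    ys,xs=np.nonzero(m);k=(ys>170)&(ys<240)&(xs<290)&(xs>200)
    g=atz(f,xs[k].mean(),ys[k].mean(),.187)[:2]-p[:2];print(n,k.sum(),'plate loc',round(c*g[0]+s*g[1],3),round(-s*g[0]+c*g[1],3))
    ims.append(cv2.resize(f['image'][b:b+120,a:a+120,::-1],(400,400),interpolation=cv2.INTER_CUBIC))
cv2.imwrite('pics/end.png',np.hstack(ims))
E
```

```text
t 12.05 loc [ 0.0338 -0.2359] z 0.2913 toolyaw-cab deg 89.79 tilt [-0.001 -0.013] F loc [-0.18 -0.23] 0.28 gap -0.0
scene 62 plate loc 0.037 -0.029
side 31 plate loc 0.047 -0.029
```

View pics/end.png

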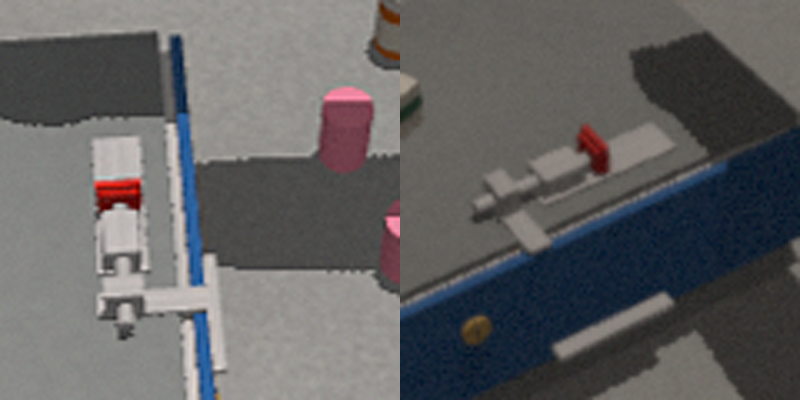

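The bolt tip has come through the eye and out the far side. I measure the travel with one mask on the before and after pictures.

Run:
```python
from h import *
p=np.load('cab.npy');c,s=np.cos(p[2]),np.sin(p[2])
for n in ('scene','side'):
  f=bot.grab_frame(n)
  for i in '29':
    im=cv2.imread(f'pics/{n}{i}.png')[...,::-1].astype(float); w=np.clip(im[...,0]-1.5*np.maximum(im[...,1],im[...,2]),0,None)
    w[:170]=0;w[245:]=0;w[:,:235]=0;w[:,285:]=0
    if n=='scene': w[:,262:]=0
    yy,xx=np.mgrid[:420,:560];u,v=(w*xx).sum()/w.sum(),(w*yy).sum()/w.sum()
    g=atz(f,u,v,.19)[:2]-p[:2];print(n,i,round(u,1),round(v,1),'y',round(-s*g[0]+c*g[1],4), 'x',round(c*g[0]+s*g[1],4))
```

```text
scene 2 249.6 194.6 y -0.0625 x 0.0366
scene 9 250.0 207.0 y -0.0268 x 0.0369
side 2 260.1 188.1 y -0.0621 x 0.0382
side 9 247.7 193.6 y -0.0257 x 0.0376
```

Travel measures only about 36 mm of the expected 45 mm. Either the bolt didn't start fully drawn back, or it isn't quite home. I take a close look.

Run:
```python
from h import *
st()
w=grab('wrist')['image'][...,::-1]
b=cv2.imread('pics/scene9.png');b2=cv2.imread('pics/scene2.png')
z=lambda i:cv2.resize(i,(400,300),interpolation=cv2.INTER_LANCZOS4)
cv2.imwrite('pics/cmp.png',np.vstack([np.hstack([z(b2[180:240,220:300]),z(b[180:240,220:300])]),np.hstack([z(w[0:210,140:420]),z(cv2.imread('pics/side9.png')[165:225,205:285])])]))
```

```text
t 12.25 loc [ 0.034  -0.2298] z 0.2904 toolyaw-cab deg 90.09 tilt [-0.002 -0.012] F loc [0.52 1.16] -0.23 gap -0.003
```

View pics/cmp.png

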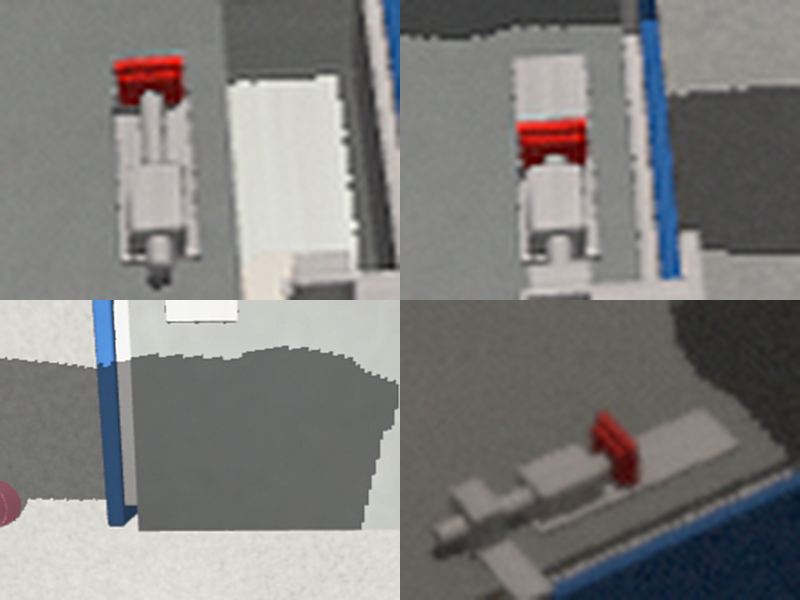

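A short stretch of rod is still visible between the plate and the housing. I push again, slowly, reading the state after each short step.

```bash
python3 -m handwheel '[[[4.5,0.3,0],[0,0,0],0],[[4.5,0,0],[0.7,0,0],0],[[4.5,0,2],[0,0,0],0],[[0,0,3.5],[0,0,0],0],[[0,0,2.5],[0,0,0],0]]' >/dev/null
python3 -c "
from h import *
st()"
python3 -m handwheel '[[[1,0,0.5],[0,0,0],0],[[1,0,0],[0,0,0],0],[[0.6,0,0],[0,0,0],0]]' >/dev/null
python3 -c "
from h import *
st()"
```

```text
t 12.8 loc [ 0.0361 -0.084 ] z 0.2093 toolyaw-cab deg 90.58 tilt [-0.009 -0.009] F loc [-0.76  0.12] -0.61 gap -0.001
t 13.1 loc [ 0.0336 -0.053 ] z 0.2014 toolyaw-cab deg 90.83 tilt [-0.014 -0.008] F loc [-0.78 -0.35] -0.42 gap 0.001
```

```bash
for i in 1 2 3 4 5 6 7; do python3 -m handwheel '[[[0.3,0.03,0],[0,0,0],0]]' >/dev/null
python3 -c "
from h import *
st()"; done
```

```text
t 13.2 loc [ 0.0342 -0.0488] z 0.2027 toolyaw-cab deg 90.88 tilt [-0.012 -0.008] F loc [-0.18  0.2 ] -0.13 gap -0.002
t 13.3 loc [ 0.0349 -0.0452] z 0.2039 toolyaw-cab deg 90.9 tilt [-0.01  -0.008] F loc [-0.08  0.21] 0.14 gap 0.004
t 13.4 loc [ 0.0355 -0.0421] z 0.2048 toolyaw-cab deg 90.88 tilt [-0.009 -0.008] F loc [-0.25  0.61] -0.48 gap 0.002
t 13.5 loc [ 0.0359 -0.0398] z 0.2053 toolyaw-cab deg 90.84 tilt [-0.009 -0.01 ] F loc [ -2.72 -17.22] -1.9 gap -0.002
t 13.6 loc [ 0.0359 -0.0396] z 0.2054 toolyaw-cab deg 90.71 tilt [-0.011 -0.015] F loc [ -3.97 -20.75] -0.28 gap -0.002
t 13.7 loc [ 0.0359 -0.0397] z 0.2054 toolyaw-cab deg 90.56 tilt [-0.012 -0.021] F loc [ -2.33 -14.85] 0.34 gap 0.001
t 13.8 loc [ 0.0359 -0.0397] z 0.2054 toolyaw-cab deg 90.41 tilt [-0.014 -0.025] F loc [ -2.64 -13.63] 1.57 gap 0.002
```

The bolt is rigid at the same place, −0.0397 m, which is how a hard stop behaves. To rule out a jam in the keeper, I work out where the bolt tip lies relative to the eye (43 to 61 mm).

```bash
python3 -m handwheel '[[[-1,0,0],[0,0,0],0],[[-2,0,0],[0,0,0],0],[[-3,0,0],[0,0,0],0],[[0,0,-4],[0,0,0],0],[[-4,0,-4],[0,0,0],0]]' >/dev/null
python3 -m handwheel '[[[-5,0,0],[0,0,0],0],[[-5,0,0],[0,0,0],0],[[0,0,0],[0,0,0],0]]' >/dev/null
python3 - <<'E'
from h import *
st(); p=np.load('cab.npy');c,s=np.cos(p[2]),np.sin(p[2])
f=grab('scene','scene10.png');g=grab('side','side10.png')
im=cv2.imread('pics/scene10.png');im2=cv2.imread('pics/side10.png')
def ann(f,im,a,b,w,h,k):
    z=cv2.resize(im[b:b+h,a:a+w],None,fx=k,fy=k,interpolation=cv2.INTER_LANCZOS4)
    for y in (-.07,-.025,.02,.043,.061,.075):
        u,v=proj(f,(p[0]+c*.036-s*y,p[1]+s*.036+c*y,.187)); q=(int((u+.5-a)*k),int((v+.5-b)*k)); cv2.circle(z,q,2,(0,255,0),-1); cv2.putText(z,str(int(y*1000)),(q[0]+30,q[1]+4),0,.4,(0,200,255),1)
    return z
cv2.imwrite('pics/tip.png',np.hstack([ann(f,im,225,175,60,90,6),ann(g,im2,205,165,70,90,6)]))
E
```

```text
t 14.6 loc [ 0.0365 -0.2464] z 0.2891 toolyaw-cab deg 90.38 tilt [-0.016 -0.026] F loc [0.05 0.84] 0.69 gap -0.002
```

View pics/tip.png

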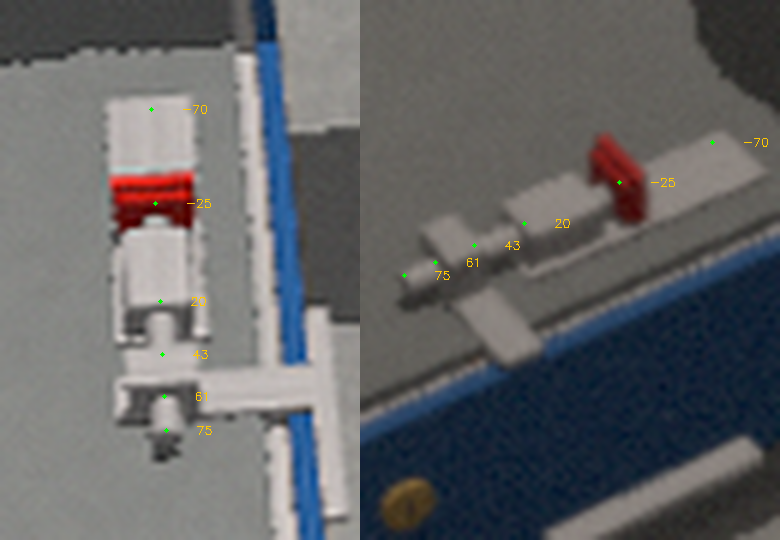

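The tip is about 15–20 mm past the far side of the eye, so the keeper can't be blocking it and the rigid stop is the end of travel. The drawer front sits tight and the hand is clear, so I hand in.

```bash
python3 -c "
from h import *
bot.hand_in(); st()"
```

```text
the job is handed in; nothing more can be done
the job is handed in; nothing more can be done
```

I pushed the drawer shut first, then slid the bolt through the keeper to a rigid stop. I handed in at about 14.6 s with the hand well clear, but one check on the bolt did not agree.

- **Drawer:** I pushed it with the backs of the closed fingers at about 3–4 cm/s. It stopped dead within 2 mm of the predicted shut position, at 11–13 N. The picture afterwards shows the front in the shut position, to about a pixel.
- **Bolt:** two separate pushes, the second slower, stopped within 0.5 mm of each other, at up to 40 N. The pictures show the tip about 15–20 mm past the far side of the keeper's eye.
- **Check that disagreed:** both cameras measured only about 36 mm of bolt travel, not the full 45 mm. A little rod also still shows between the plate and the housing. I took it that the bolt started partly advanced, since the stop was rigid and the tip clear of the keeper, but I could not confirm this.
- **Not checked:** the bottle can't be seen inside the shut drawer, so I can't confirm it is still standing. The push was slow and smooth.

On the first approach, joint 6 reached its range limit (3.14), so I turned the tool a quarter turn the other way. I felt no contact with anything else, and the pink look-alikes were left alone.

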